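# Pack nested sample cups and latch the keeper

## Robot

A 7-joint arm with a two-finger parallel gripper is mounted at the origin on the work surface. World frame = base frame: x ahead of the robot, y to its left, z up, the work surface at z = 0. Lengths are in m, angles in rad, forces in N, time in s.
With the tool pointing down it reaches from about 0.4 to 0.85 m from the base axis. Payload 4.5 kg.
Tool frame: the origin (TCP) lies between the finger pads; the fingertips stand 11 mm ahead of it and the grasp point (between the pads) lies 8 mm behind it (r.nose_length is the distance from the TCP to the fingertips, in m); z points along the fingers, y is the line along which they close (so a half turn about z gives the same grasp; the last joint's range is limited). The gripper opens to 88 mm and grips with 3 to 60 N. Pads are 18 mm wide; open, the fingers measure 123 mm over their backs; the gripper's body (75 mm by 187 mm) begins 45 mm behind the grasp point.
Start: joints at [1.329, 0.689, -0.195, 1.565, 0.157, 0.902, -0.215], TCP at [0.17, -0.601, 0.25] pointing down, gripper open.
Joint ranges: [-3.01, 3.01], [-0.46, 2.08], [-1.47, 1.51], [0.13, 2.56], [-1, 4.14], [0.04, 2.09], [-2.66, 2.66]. Speed limits (rad/s): [2.57, 2.57, 3.14, 3.14, 3.14, 3.14, 3.14].

## Interface

Orientations are given as a unit quaternion [x, y, z, w].
In Python, from plant import get_state, snapshot, camera_model, r gives the robot as it stands.
- The arm moves only by the shell command python3 -m inch 'ROWS' [FORCE]. ROWS is text: rows parted by semicolons, each of 7 numbers parted by spaces: the opening, from -1 (shut) to 1 (fully open), then the shift along the tool's x, y, z in m, then the turn, a rotation vector about the tool's x, y, z in rad. A call has 1 to 20 rows; each row shifts and turns the commanded pose from where the row before left it, along the tool's axes as they then stand; what a row does not reach is not made up. A row lasts 1/12 s, in which the tool goes at most 41.7 mm and 7.16 degrees, less where a joint would pass 70% of its speed; a pose out of reach is approached as far as the arm can. A call is refused whole if a number of a shift passes 0.0417 or a number of a turn 0.125, either way. A call with a gripper value outside its range is refused whole. The fingers move at their own pace and stop on an object; FORCE is the grip in N (left out, the last holds). Time passes only in rows, so rows that do not move let the fingers close. It gives the time, the measured TCP pose, the force, the opening and the grip force at its end, in the units of the state.
- get_state(): the state, without advancing time (a new reading comes with each control period).
- snapshot(name): name is "side" or "top"; returns (picture, depth): 480x640x3 uint8, red, green, blue; 480x640 float32, m along the optical axis (not along the pixel's ray), 0 where there is no reading.
- camera_model(name): a dict with "intrinsics" (3x3 intrinsics, pixels), "view" (4x4, takes a point from world to camera coordinates). Camera axes: x right, y down, z forward; pixel columns grow to the right and rows downward; lengths in m; the calibration is good to about 2 mm. A picture is of the moment at which its call begins. camera_model takes no time and is no camera call.
- r.finish_job(): hands the job in; it is judged then, once.
The state is a dict: "clock": time; "q": joint angles; "qd": joint speeds; "joint_torque": joint torques, N m; "tool_pos": TCP position; "eef_rot": TCP orientation; "contact_force": force on the tool from outside, world axes, zero at the start; "moment": the same for the moment, N m; "opening": opening from 0.0 (shut) to 1.0 (fully open); "finger_force": force on a finger pad.
Only numpy, scipy, OpenCV 4.12 (cv2) and the standard library are available. Lean on these libraries where they do the work, as an engineer would, in place of code of your own. Each camera call takes 0.05 s, during which the arm holds its last target. There are 200 camera calls.

## Task

Take the two nested metal cups apart and out of their grey holder, and stand one upright in each of the two wells of the foam-mounted tray (either way round). Then swing the tray's hinged keeper bar down over them and press it until it snaps under its catch and lies fully shut; the tray gives on its foam, so press until it clicks, but gently, without slamming or leaning on the bar. Leave the holder standing where it is and do not disturb anything else on the bench.

Things in the scene. Friction and masses are not known exactly. Their poses are not given: they have to be found in the camera images.
- small_cup: Smaller thick-bottomed aluminium cup: outside diameter 42 mm, height 50 mm, wall 3 mm, solid bottom 20 mm thick (cavity 30 mm deep), about 0.11 kg. Starts standing in the large cup, its upper 20 mm showing. Origin: centre of its underside; z up its axis.
- large_cup: Larger cup of the same kind: outside diameter 54 mm, inside 48 mm, height 50 mm, wall 3 mm, solid bottom 20 mm thick, about 0.16 kg. Starts standing in the holder, its upper 20 mm showing above the holder's rim. Origin: centre of its underside; z up its axis.
- holder: Heavy loose grey plastic holder (0.9 kg) on the bench, in which the two cups come nested: a pot 70 mm across (inside 60 mm), 50 mm tall, floor 20 mm thick, on a round foot 96 mm across, 8 mm thick. Each nested part has about 3 mm of play all round and lifts straight out. Whole nest 90 mm tall. Origin: centre of its underside.
- tray_base: Foam-topped plate fixed to the bench, 120 x 262 mm (123 mm from the origin at the hinge end), carrying the metal tray. On the soft foam the tray moves only up and down: it sinks about 1 mm per 1.5 N pressed on it (at most 16 mm, then hard) and comes back up. Origin: on the bench, midway between the wells. Its +y points along the tray towards the keeper's hinge, x across the tray.
- well_a (a point): Middle of the floor of the well next to the hinge, about 36 mm above the bench. Both wells are open-topped squares, 66 x 66 mm inside, with walls 24 mm high above this floor (the tray's walls measure 74 mm over their outsides across x) and a 4 mm divider between them. Axes as tray_base.
- well_b (a point): Middle of the floor of the other well, next to the catch; the same in size. It lies 70 mm from well_a along -y. Axes as tray_base.
- keeper (a joint): Angle of the keeper bar, rad: 0 = shut, level over both wells; 1.57 = upright; starts open, leaning a little outward (away from the wells); stop at 2.0. The hinge is stiff (0.3 N m): the bar stays where it is left. Coming down, its round end stops on the catch's roller at about 0.08; about 20 N pressed near the free end forces it past, and it snaps by itself to 0 and is held there.
- keeper_bar: The keeper: flat steel bar 24 mm wide, 8 mm thick, 193 mm from hinge to rounded end. Origin on the hinge line, mid width and thickness; it runs along its own -y; own +z is its upper (outer) face when shut. Shut, its underside is 58 mm above the wells' floor: it clears cups standing singly by 8 mm, but not one nested in the other.
- keeper_hinge (a point): Point on the hinge line, middle of the bar's width: 60 mm from well_a along tray_base's +y and 62 mm above the wells' floor. Two upright hinge cheeks, 8 mm thick, stand either side of the bar there, up to 74 mm above the wells' floor.
- keeper_tip (a point): Centre of the round (12 mm thick) free end of the keeper bar, 187 mm from keeper_hinge. With the keeper open it stands about 285 mm above the bench, higher than anything else on it: carry things over or around it.
- catch_roller (a point): Centre of the catch's sprung roller (12 mm thick, along x), at the tray's end away from the hinge; it yields along -y of tray_base. Keeper home: the bar's round end lies 7 mm below this point. A fixed steel post, 40 mm wide, stands behind it (near face 16 mm away along -y), up to 86 mm above the wells' floor.
- wash_bottle: white squeeze bottle, 62 mm across, 172 mm tall with its bent spout. Bystander, loose. Origin: at its underside.
- meter: blue handheld meter lying flat, 155 x 78 x 32 mm. Bystander, loose. Origin: at its underside.
- sample_jar: clear glass jar with white cap, 52 mm across, 75 mm tall. Bystander, loose. Origin: at its underside.
- reagent_bottle: amber jar with black cap, 48 mm across, 95 mm tall. Bystander, loose. Origin: at its underside.
- bowl: white plastic bowl, 110 mm across, 45 mm tall. Bystander, loose. Origin: at its underside.
- screwdriver: screwdriver lying flat, about 200 mm long. Bystander, loose. Origin: at its underside.
- probe: black and steel probe lying flat, 170 mm long, 24 mm thick. Bystander, loose. Origin: at its underside.
Things that resemble listed ones, but are neither listed nor needed, are in the scene too. What is shaped like the large_cup but green or turquoise is not meant.

How it is judged:
By the outcome, as a careful person would: the job done as asked, in the order asked, and still so for the second after the job is handed in, with the robot touching nothing.
It also fails if it takes over 72 s, if anything falls off the work surface, if the arm or the gripper's body presses on something with over 40 N, if the wrist force passes 120 N, or if a joint passes its speed limit or range.

## Working session

There is one attempt and no reset: what is moved stays moved. The work goes in short steps, Python scripts to look and compute and a shell command to move; the robot and the scene stay as the last step left them, time stands still between calls to the robot, and variables do not carry over. Pictures are saved under pics/ and viewed, at most 10 in all, crops included, and the job is handed in when it is done.

```bash
mkdir -p pics; ls
python3 - <<'E'
from plant import get_state, snapshot, camera_model, r
import cv2,numpy as np
s=get_state();print(s)
for n in("side","top"):
    p,d=snapshot(n);cv2.imwrite(f"pics/{n}0.png",p[...,::-1]);np.savez(f"pics/{n}0.npz",p=p,d=d)
    print(n,camera_model(n))
E
```

```text
pics
{'clock': 0.0, 'q': array([ 1.32879083,  0.68999066, -0.19450841,  1.56631053,  0.15728654,
        0.90247537, -0.21510759]), 'qd': array([-0.00012068, -0.00070968, -0.00024354, -0.00104079, -0.00143646,
       -0.00064821,  0.00058202]), 'joint_torque': array([-1.00458747e-03, -5.27562439e+01, -1.26698121e+00, -1.53428024e+01,
       -5.26273577e-02,  6.56740231e-03,  1.36964923e-04]), 'tool_pos': array([ 0.16999636, -0.60082278,  0.24891462]), 'eef_rot': array([ 9.90501950e-01,  1.37495754e-01, -1.81562493e-04, -8.78713794e-04]), 'contact_force': array([-0.32068827, -0.46412519,  0.27369209]), 'moment': array([-0.02645436, -0.03197556,  0.05517125]), 'finger_force': 0.0, 'opening': 0.9984203477619047}
side {'intrinsics': array([[454.30658542,   0.        , 324.34745846],
       [  0.        , 454.30658542, 233.83805698],
       [  0.        ,   0.        ,   1.        ]]), 'view': array([[-0.76867335, -0.63963726, -0.00233483,  0.42812555],
       [-0.37377355,  0.45213227, -0.80985785,  0.29834779],
       [ 0.51907091, -0.62164345, -0.58662152,  0.76714223],
       [ 0.        ,  0.        ,  0.        ,  1.        ]])}
top {'intrinsics': array([[559.33899765,   0.        , 314.06780237],
       [  0.        , 559.33899765, 230.5352708 ],
       [  0.        ,   0.        ,   1.        ]]), 'view': array([[-0.01026629, -0.99990214,  0.00950377,  0.01672647],
       [-0.99793651,  0.00964275, -0.06348028,  0.52598233],
       [ 0.06338243, -0.01013586, -0.99793784,  1.1638    ],
       [ 0.        ,  0.        ,  0.        ,  1.        ]])}
```

View pics/side0.png

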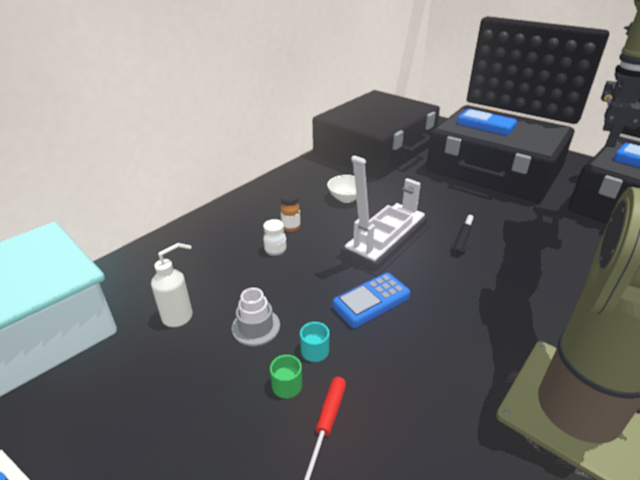

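View pics/top0.png

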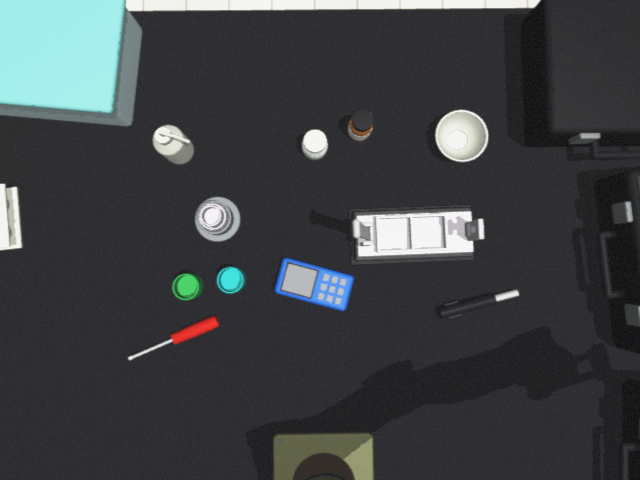

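Candidates for the cups: the metal nest in the grey holder, top (213,216) / side (254,305); the green cup, top (187,287) / side (286,375); and the turquoise cup, top (230,280) / side (314,342). I choose the grey nest. The tray is at top (414,234), with its hinge and upright bar at the left end (362,232) and the catch at the right (472,230).

```bash
cat > h.py <<'E'
from plant import get_state, snapshot, camera_model, r
import cv2,numpy as np
def cloud(d,n):
    m=camera_model(n);K=m["intrinsics"];V=m["view"]
    v,u=np.mgrid[:480,:640]
    c=np.stack([(u-K[0,2])*d/K[0,0],(v-K[1,2])*d/K[1,1],d],-1)
    w=(c-V[:3,3])@V[:3,:3]; w[d==0]=np.nan
    return w
def ray(n,u,v,z):
    m=camera_model(n);K=m["intrinsics"];V=m["view"]
    dr=V[:3,:3].T@np.array([(u-K[0,2])/K[0,0],(v-K[1,2])/K[1,1],1]);o=-V[:3,:3].T@V[:3,3]
    return o+dr*(z-o[2])/dr[2]
def proj(n,p):
    m=camera_model(n);K=m["intrinsics"];V=m["view"]
    c=V[:3,:3]@np.asarray(p)+V[:3,3];q=K@c;return q[:2]/q[2]
def shot(n,name):
    p,d=snapshot(n);cv2.imwrite(f"pics/{name}.png",p[...,::-1]);np.savez(f"pics/{name}.npz",p=p,d=d);return p,d
E
python3 - <<'E'
from h import *
A={n:np.load(f"pics/{n}0.npz") for n in("side","top")}
for n in A:
    w=cloud(A[n]['d'],n)
    c=ray(n,213,216,.09)if n=="top" else ray(n,254,296,.09);print(n,"nest guess",c)
    near=np.hypot(w[...,0]-c[0],w[...,1]-c[1])<.06
    for lo,hi in((.083,.1),(.064,.08),(.044,.058),(.003,.014)):
        m=near&(w[...,2]>lo)&(w[...,2]<hi)
        if m.sum()>5:
            (x,y),R=cv2.minEnclosingCircle(w[m][:,:2].astype(np.float32));print(lo,m.sum(),x,y,R,np.median(w[m][:,2]))
    c=ray(n,414,234,.05) if n=="top" else ray(n,390,228,.05)
    near=(abs(w[...,0]-c[0])<.12)&(abs(w[...,1]-c[1])<.2)
    for lo,hi in((.004,.03),(.030,.045),(.054,.066),(.09,.13),(.13,.4)):
        m=near&(w[...,2]>lo)&(w[...,2]<hi)
        if m.sum()>5:
            print("tray",n,lo,m.sum(),cv2.minAreaRect(w[m][:,:2].astype(np.float32)),np.nanmedian(w[m],0),w[m][:,2].max())
ims=[]
for n,(u,v) in(("top",(213,230)),("top",(414,234)),("side",(265,325)),("side",(390,205))):
    ims.append(cv2.resize(A[n]['p'][v-70:v+70,u-90:u+90,::-1],(396,300),interpolation=cv2.INTER_CUBIC))
cv2.imwrite("pics/crop1.png",np.vstack([np.hstack(ims[:2]),np.hstack(ims[2:])]))
E
```

```text
side nest guess [0.54984295 0.21752179 0.09      ]
0.083 185 0.5544973611831665 0.21957655251026154 0.022298770025372505 0.08951724541158122
0.064 341 0.5533726811408997 0.21994449198246002 0.02747504971921444 0.07123940210211163
0.044 343 0.5530518293380737 0.2205432951450348 0.03514149412512779 0.05083583963657033
0.003 649 0.5494116544723511 0.21754708886146545 0.059869468212127686 0.009187556529974428
tray side 0.004 1296 ((0.5014753341674805, -0.18664537370204926), (0.2387649565935135, 0.39815035462379456), 0.19613897800445557) [ 0.46641103 -0.10353826  0.00951607] 0.029995151708988563
tray side 0.03 2057 ((0.4783114790916443, -0.1492377370595932), (0.17957516014575958, 0.3339977264404297), 2.8629772663116455) [ 0.4796136  -0.11199224  0.03580305] 0.04496051846989998
tray side 0.054 539 ((0.5164143443107605, -0.1934628188610077), (0.0776418000459671, 0.2302214503288269), 1.468554139137268) [ 0.51072055 -0.18596922  0.06006777] 0.0658157843383086
tray side 0.09 438 ((0.5179538726806641, -0.19499686360359192), (0.04523754119873047, 0.23535646498203278), 2.0740458965301514) [ 0.513
[... 868 characters left out ...]
1, -0.1495104432106018), (0.15521958470344543, 0.3550305962562561), 16.038856506347656) [ 0.51080835 -0.18852483  0.03547683] 0.04498420429302051
tray top 0.054 550 ((0.5171664357185364, -0.19685205817222595), (0.07412925362586975, 0.22929227352142334), 1.6996949911117554) [ 0.51766098 -0.18776354  0.05992345] 0.06550996281292822
tray top 0.09 433 ((0.5181216597557068, -0.19847361743450165), (0.043933335691690445, 0.23428648710250854), 2.2075161933898926) [ 0.51829638 -0.29532227  0.11050551] 0.129126379132503
tray top 0.13 247 ((0.5122761130332947, -0.06965615600347519), (0.040993813425302505, 0.029573943465948105), 88.46012878417969) [ 0.51239708 -0.06055379  0.28239544] 0.2907635635779158
```

View pics/crop1.png

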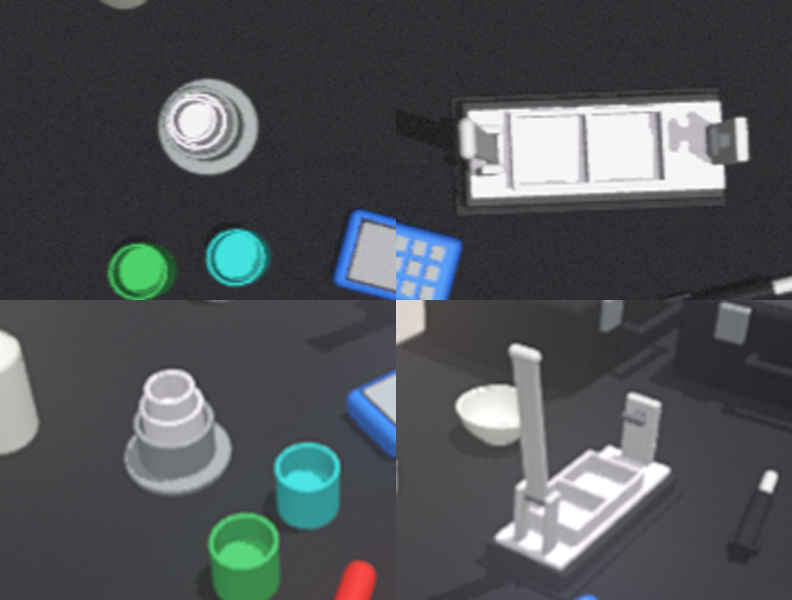

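The crop confirms the choice: plain-metal nest in the grey footed holder, with the green and turquoise cups as decoys. The tray's bar is upright at its left (+y) end. Next I work out the well positions.

Run:
```python
from h import *
th=np.radians(1.9);ex=np.array([np.cos(th),np.sin(th)]);ey=np.array([-np.sin(th),np.cos(th)])
for n in("side","top"):
    w=cloud(np.load(f"pics/{n}0.npz")['d'],n)
    o=np.array([.517,-.195]);q=w[...,:2]-o;a=q@ex;b=q@ey;z=w[...,2]
    m=(abs(a)<.06)&(abs(b)<.15)
    k=m&(abs(z-.06)<.004)&(abs(b)<.09)
    print(n,"wall a",np.percentile(a[k],[1,99]),"b hist",np.histogram(b[k],np.arange(-.09,.091,.01))[0])
    k=m&(abs(z-.036)<.003)
    print("floor b",np.percentile(b[k],[0.5,99.5]),np.histogram(b[k],np.arange(-.15,.151,.01))[0], "a",np.percentile(a[k],[1,99]))
    k=m&(z>.1)&(b>.05);print("bar/cheek b",np.percentile(b[k],[1,99]),"tip",np.median(w[m&(z>.275)],0),"a",np.percentile(a[k],[1,99]))
    for h in(.14,.18,.22,.26): 
        j=m&(abs(z-h)<.015)&(b>.05)
        print(h,j.sum(),np.median(b[j]) if j.any() else 0,end=' ')
    k=m&(z>.08)&(b<-.08);print("post",np.percentile(b[k],[1,99]),np.percentile(a[k],[1,99]),z[k].max())
```

```text
side wall a [-0.03810715  0.03747639] b hist [ 0  0 19 63 13 12 17 10 17 30 64 17  9  9 10  8 20 33]
floor b [-0.11867556  0.12360212] [  0   0   0  34  52  27  18   7  10  41  49  49  27  12   7  11  42  42
  37  27   9  11  12  47  57  65 111  14   0   0] a [-0.04954141  0.04267957]
bar/cheek b [0.10064195 0.14818183] tip [ 0.51006321 -0.04956936  0.28501532] a [-0.02110325  0.01843337]
0.14 104 0.11636626217303936 0.18 113 0.12404538299805375 0.22 121 0.13278974541726687 0.26 139 0.14076353514757375 post [-0.11686436 -0.0841885 ] [-0.02076552  0.018512  ] 0.12584367547909
top wall a [-0.0368215   0.03701599] b hist [ 0  0 82 21 18 21 21 19 19 84 23 19 18 18 19 20 86  0]
floor b [-0.12023242  0.11447105] [  0   0  18  86 138 173 167 150  45 140 145 139 143 155 127  45 142 150
 147 138 127 147  73 142  85  85  50   2   0   0] a [-0.04429665  0.04653908]
bar/cheek b [0.09393489 0.14552107] tip [ 0.51246411 -0.05441028  0.28564211] a [-0.02075372  0.02094527]
0.14 27 0.10720357079399309 0.18 28 0.11558180297641796 0.22 27 0.12325458239535753 0.26 18 0.12997782869651642 post [-0.11944012 -0.08804046] [-0.01996051  0.01852129] 0.12678606267414322
```

```bash
python3 -m inch '1 0 0 -0.03 0 0 0.125;1 0 0 -0.03 0 0 0.125;1 0 0 -0.03 0 0 0.125;1 0 0 -0.02 0 0 0.125;1 0 0 0 0 0 -0.125' ; python3 -c "
from h import *
s=get_state();print(s['tool_pos'],s['eef_rot'],s['q'])"
```

```text
clock: 0.52
tool_pos: [0.1712, -0.6034, 0.3646]
eef_rot: [0.999, -0.053, 0.001, 0.004]
contact_force: [-1.1, -1.3, -0.4]
opening: 1.003
finger_force: 0.0
[ 0.17117356 -0.60344186  0.36455361] [ 0.99855857 -0.05348803  0.00141766  0.00421918] [ 1.26815703  0.57764957 -0.08706166  1.40718266  0.05305844  1.1501568
 -0.50391632]
```

```bash
python3 -m inch '1 0 0 0 0 0 -0.12;1 0 0 0 0 0 -0.12;1 0 0 0 0 0 -0.12;1 0 0 0 0 0 -0.12;1 0 0 0 0 0 -0.12;1 0 0 0 0 0 -0.12;1 0 0 0 0 0 -0.12;1 0 0 0 0 0 -0.12;1 0 0 0 0 0 -0.12;1 0 0 0 0 0 -0.12;1 0 0 0 0 0 -0.12;1 0 0 0 0 0 -0.12;1 0 0 0 0 0 -0.12;1 0 0 0 0 0 -0.12;1 0 0 0 0 0 0;1 0 0 0 0 0 0'
cat >> h.py <<'E'
from scipy.spatial.transform import Rotation as Ro
def go(x,y,z,psi=91.9):
    s=get_state();R=Ro.from_quat(s['eef_rot']);t=R.as_matrix()
    G=np.radians(psi);c,n=np.cos(G),np.sin(G);T=np.array([[c,n,0],[n,-c,0],[0,0,-1]])
    print("pos",s['tool_pos'].round(4),"F",s['contact_force'].round(1),"turn",(R.inv()*Ro.from_matrix(T)).as_rotvec().round(3),
     "shift",(t.T@(np.array([x,y,z])-s['tool_pos'])).round(4),"shift in goal frame",(T.T@(np.array([x,y,z])-s['tool_pos'])).round(4),"clock",s['clock'],"open",s['opening'],s['finger_force'],s['q'].round(2))
E
python3 -c "
from h import *
go(.554,.218,.36)"
```

```text
clock: 1.85
tool_pos: [0.17, -0.6012, 0.3593]
eef_rot: [0.705, 0.709, 0.0, -0.0]
contact_force: [-0.4, -0.0, 0.3]
opening: 1.001
finger_force: 0.0
pos [ 0.17   -0.6012  0.3593] F [-0.4 -0.   0.3] turn [ 0.    -0.001 -0.027] shift [0.8167 0.3894 0.    ] shift in goal frame [ 8.06e-01  4.11e-01 -7.00e-04] clock 1.85 open 1.0013793524222945 0.0 [ 1.51  0.62 -0.54  1.4   0.33  1.21  0.94]
```

```bash
python3 -m inch '1 0.015 0.015 0 0 0 -0.027;1 0.028 0.028 0 0 0 0;1 0.028 0.028 0 0 0 0;1 0.028 0.028 0 0 0 0;1 0.028 0.028 0 0 0 0;1 0.028 0.028 0 0 0 0;1 0.028 0.028 0 0 0 0;1 0.028 0.028 0 0 0 0;1 0.028 0.028 0 0 0 0;1 0.028 0.028 0 0 0 0;1 0.028 0.028 0 0 0 0;1 0.032 0.016 0 0 0 0;1 0.035 0.014 0 0 0 0;1 0.035 0.014 0 0 0 0;1 0.035 0.014 0 0 0 0;1 0.035 0.014 0 0 0 0;1 0.035 0.014 0 0 0 0;1 0.035 0.012 0 0 0 0;1 0.035 0.01 0 0 0 0;1 0.035 0.007 0 0 0 0';python3 -c "
from h import *
go(.554,.218,.13)"
```

```text
clock: 3.52
tool_pos: [0.5584, 0.0218, 0.3596]
eef_rot: [0.695, 0.719, 0.0, 0.0]
contact_force: [-0.3, -0.7, 1.1]
opening: 1.0
finger_force: 0.0
pos [0.5584 0.0218 0.3596] F [-0.3 -0.7  1.1] turn [0. 0. 0.] shift [0.1962 0.0021 0.2296] shift in goal frame [0.1962 0.0021 0.2296] clock 3.5167 open 1.0000400054484282 0.0 [ 0.23  0.53 -0.59  1.6   0.32  1.11 -0.4 ]
```

```bash
python3 -m inch '1 0.035 0 0 0 0 0;1 0.035 0 0.01 0 0 0;1 0.03 0 0.02 0 0 0;1 0.03 0 0.03 0 0 0;1 0.02 0 0.03 0 0 0;1 0.01 0 0.03 0 0 0;1 0.005 0 0.03 0 0 0;1 0 0 0.03 0 0 0;1 0 0 0.02 0 0 0;1 0 0 0.01 0 0 0;1 0 0 0 0 0 0;1 0 0 0 0 0 0;1 0 0 0 0 0 0';python3 -c "
from h import *
go(.554,.218,.13)
p,d=shot('top','t1');p2,d2=shot('side','s1')
u,v=230,200;a=cv2.resize(p[v-70:v+70,u-90:u+90,::-1],(396,308));u,v=254,270;b=cv2.resize(p2[v-70:v+70,u-90:u+90,::-1],(396,308));cv2.imwrite('pics/c2.png',np.hstack([a,b]))"
```

```text
clock: 4.6
tool_pos: [0.5528, 0.1848, 0.1517]
eef_rot: [0.694, 0.72, 0.001, 0.001]
contact_force: [0.2, -0.2, 0.3]
opening: 1.0
finger_force: 0.0
pos [0.5528 0.1848 0.1517] F [ 0.2 -0.2  0.3] turn [ 0.003 -0.001  0.003] shift [0.0331 0.0023 0.0217] shift in goal frame [0.0332 0.0023 0.0217] clock 4.6 open 1.0001148882078588 0.0 [-0.14  0.8  -0.46  1.78  0.52  0.69 -0.85]
```

View pics/c2.png

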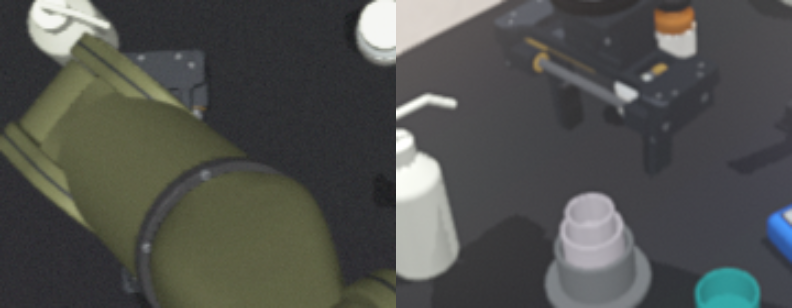

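The top view is blocked by the arm. The side view shows the open gripper behind and above the nest (rim at crop (590,212)), with nothing in the way.

```bash
python3 -m inch '1 0.018 0.002 0 0 0 0;1 0.015 0 0 0 0 0;1 0 0 0.01 0 0 0;1 0 0 0.015 0 0 0;1 0 0 0.015 0 0 0;1 0 0 0.015 0 0 0;1 0 0 0.008 0 0 0;1 0 0 0.004 0 0 0;1 0 0 0 0 0 0;1 0 0 0 0 0 0';python3 -c "
from h import *
go(.554,.218,.084)
p,d=snapshot('side');u,v=254,290;cv2.imwrite('pics/c3.png',cv2.resize(p[v-60:v+60,u-80:u+80,::-1],(640,480)))"
```

```text
clock: 5.53
tool_pos: [0.5529, 0.2173, 0.0836]
eef_rot: [0.694, 0.72, 0.0, 0.0]
contact_force: [0.7, -0.6, 0.1]
opening: 0.998
finger_force: 0.0
pos [0.5529 0.2173 0.0836] F [ 0.7 -0.6  0.1] turn [ 0.001 -0.     0.004] shift [ 0.0007  0.0011 -0.0004] shift in goal frame [ 0.0007  0.0011 -0.0004] clock 5.5333 open 0.9982924814969386 0.0 [-0.23  0.9  -0.39  1.77  0.58  0.58 -0.94]
```

View pics/c3.png

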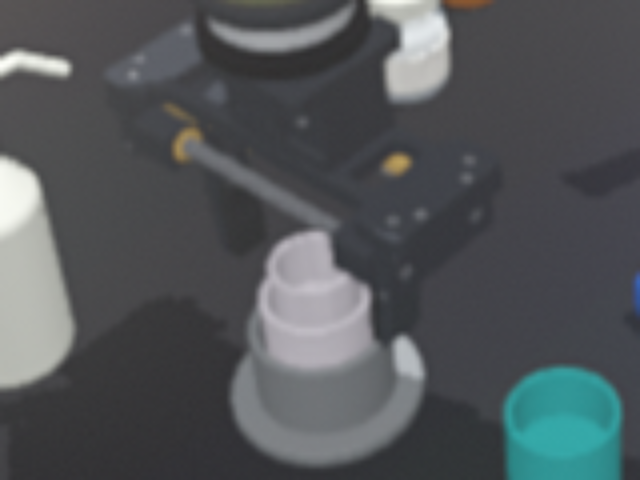

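The fingers straddle the nest along world x (near finger at (395,290), small cup rim at (300,260)). I'll raise 1 mm and close.

```bash
python3 -m inch '0 0 0.001 -0.001 0 0 0;-0.1 0 0 0 0 0 0;-0.2 0 0 0 0 0 0;-1 0 0 0 0 0 0;-1 0 0 0 0 0 0;-1 0 0 0 0 0 0;-1 0 0 0 0 0 0;-1 0 0 0 0 0 0;-1 0 0 0 0 0 0;-1 0 0 0 0 0 0' 18
```

```text
clock: 6.42
tool_pos: [0.5535, 0.2174, 0.0842]
eef_rot: [0.694, 0.72, -0.0, 0.0]
contact_force: [-0.1, 0.1, 0.1]
opening: 0.462
finger_force: 18.0
```

```bash
python3 -m inch '-1 0 0 -0.005 0 0 0;-1 0 0 -0.01 0 0 0;-1 0 0 -0.015 0 0 0;-1 0 0 -0.025 0 0 0;-1 0 0 -0.03 0 0 0;-1 0 0 -0.035 0 0 0;-1 0 0 -0.035 0 0 0;-1 0 0 -0.035 0 0 0;-1 -0.01 0 -0.035 0 0 0;-1 -0.02 0 -0.03 0 0 0;-1 -0.02 0 -0.02 0 0 0;-1 -0.02 0 -0.01 0 0 0;-1 -0.02 0 0 0 0 0' ;python3 -c "
from h import *
go(.518,-.2245,.37)
p,d=shot('side','s4')
w=cloud(d,'side');u,v=proj('side',[.554,.218,.07]).astype(int);print(u,v)
near=np.hypot(w[...,0]-.554,w[...,1]-.218)<.05
for lo,hi in((.083,.1),(.064,.08),(.044,.058)):
  m=near&(w[...,2]>lo)&(w[...,2]<hi);print(lo,m.sum())
cv2.imwrite('pics/c4.png',cv2.resize(p[60:360,150:550,::-1],(800,600)))"
```

```text
clock: 7.5
tool_pos: [0.5577, 0.1274, 0.3732]
eef_rot: [0.694, 0.72, 0.003, 0.002]
contact_force: [0.3, 0.8, -0.8]
opening: 0.462
finger_force: 18.0
pos [0.5577 0.1274 0.3732] F [ 0.3  0.8 -0.8] turn [ 0.006 -0.002  0.004] shift [-0.3502 -0.0528  0.0023] shift in goal frame [-0.3504 -0.0513  0.0032] clock 7.5 open 0.4621893123189206 17.99981545424089 [ 0.04  0.53 -0.59  1.54  0.31  1.16 -0.57]
253 302
0.083 0
0.064 234
0.044 446
```

View pics/c4.png

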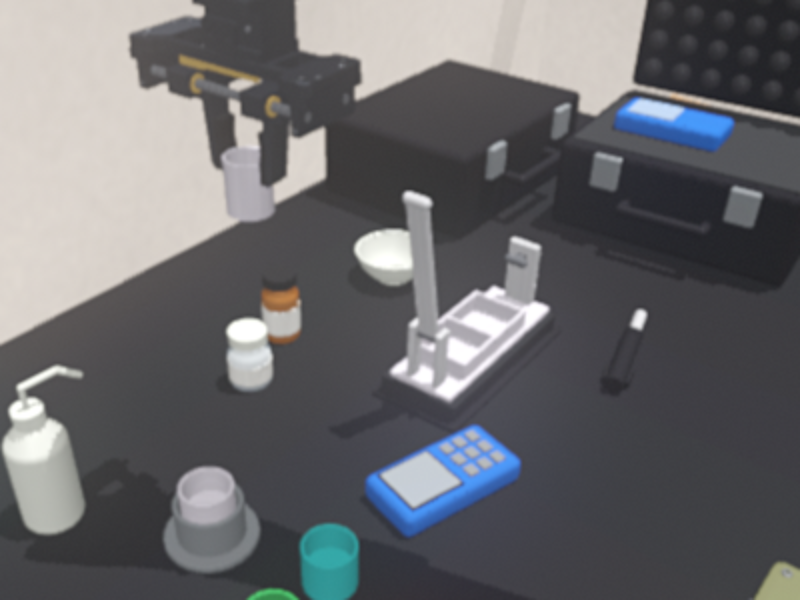

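The small cup hangs in the grip at (248,185) and the large cup is still in the holder at (208,495). I'll carry the small cup over the bar to well_b.

```bash
python3 -m inch '-1 -0.03 -0.005 0 0 0 0;-1 -0.035 -0.005 0 0 0 0;-1 -0.035 -0.005 0 0 0 0;-1 -0.035 -0.005 0 0 0 0;-1 -0.035 -0.005 0 0 0 0;-1 -0.035 -0.005 0 0 0 0;-1 -0.035 -0.005 0 0 0 0;-1 -0.03 -0.005 0 0 0 0;-1 -0.025 -0.005 0 0 0 0;-1 -0.015 -0.002 0 0 0 0;-1 -0.005 0 0 0 0 0;-1 0 0 0 0 0 0;-1 0 0 0 0 0 0;-1 0 0 0 0 0 0' ;python3 -c "
from h import *
go(.518,-.2245,.08)
w=cloud(shot('top','t5')[1],'top')"
```

```text
clock: 8.72
tool_pos: [0.5219, -0.1869, 0.3696]
eef_rot: [0.693, 0.721, 0.001, -0.0]
contact_force: [-0.6, 0.7, -0.8]
opening: 0.465
finger_force: 18.0
pos [ 0.5219 -0.1869  0.3696] F [-0.6  0.7 -0.8] turn [ 0.    -0.001  0.007] shift [-0.0378 -0.0056  0.2895] shift in goal frame [-0.0375 -0.0052  0.2896] clock 8.7167 open 0.4646717424241746 17.99931443296373 [ 0.62  0.51 -0.59  1.6   0.3   1.13 -0.  ]
```

```bash
python3 -m inch '-1 -0.02 -0.005 0 0 0 0;-1 -0.0175 0 0.015 0 0 0;-1 0 0 0.03 0 0 0;-1 0 0 0.035 0 0 0;-1 0 0 0.035 0 0 0;-1 0 0 0.035 0 0 0;-1 0 0 0.03 0 0 0;-1 0 0 0.02 0 0 0;-1 0 0 0.015 0 0 0;-1 0 0 0.01 0 0 0;-1 0 0 0.005 0 0 0;-1 0 0 0 0 0 0;-1 0 0 0 0 0 0' ;python3 -c "
from h import *
go(.518,-.2245,.08)
p,d=shot('side','s6');cv2.imwrite('pics/c6.png',cv2.resize(p[120:270,320:480,::-1],(640,600)))"
```

```text
clock: 9.85
tool_pos: [0.5187, -0.2264, 0.1399]
eef_rot: [0.694, 0.72, 0.0, 0.001]
contact_force: [-0.0, 0.2, -1.0]
opening: 0.464
finger_force: 18.0
pos [ 0.5187 -0.2264  0.1399] F [-0.   0.2 -1. ] turn [0.001 0.    0.005] shift [ 0.0019 -0.0007  0.0599] shift in goal frame [ 0.0019 -0.0006  0.0599] clock 9.85 open 0.46386879491012073 17.999173756688833 [ 0.58  0.79 -0.43  1.84  0.53  0.63 -0.13]
```

View pics/c6.png

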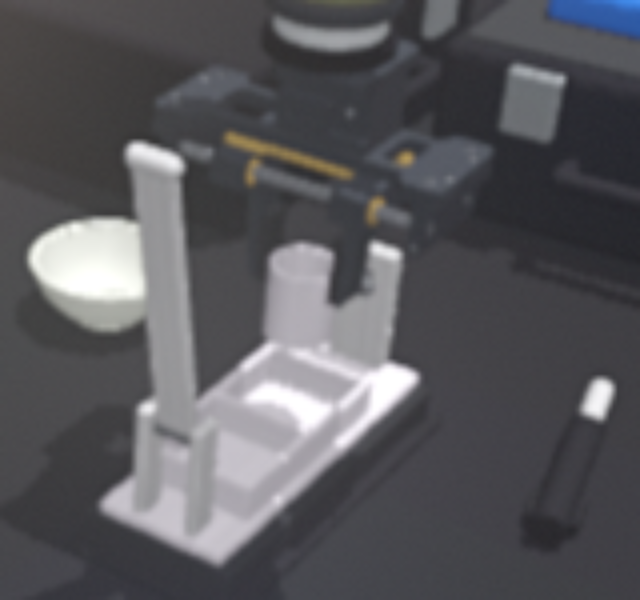

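The cup hangs above well_b: its bottom is at about (300,325) in the crop, and the well floor's middle at about (288,393). I'll check the offset in the same camera.

```bash
python3 -c "
from h import *
w=cloud(np.load('pics/s6.npz')['d'],'side')
m=(np.hypot(w[...,0]-.5187,w[...,1]+.2264)<.035)&(w[...,2]>.10)&(w[...,2]<.125)&(w[...,0]<.54)
k=np.zeros_like(m);k[120:270,320:403]=1;q=w[m&k];print(m.sum(),len(q),q.mean(0),q.min(0),q.max(0))
A=np.c_[2*q[:,:2],np.ones(len(q))];s=np.linalg.lstsq(A,(q[:,:2]**2).sum(1),rcond=None)[0];print('cup',s[:2],np.sqrt(s[2]+s[0]**2+s[1]**2))
# tray outline of well walls: from s0 side cloud
w=cloud(np.load('pics/side0.npz')['d'],'side')
th=np.radians(1.9);ex=np.array([np.cos(th),np.sin(th)]);ey=np.array([-np.sin(th),np.cos(th)])
q=w[...,:2]-[.517,-.19];a=q@ex;b=q@ey;z=w[...,2]
k=(abs(z-.06)<.0025)&(abs(a)<.028)&(abs(b)<.09)
h,e=np.histogram(b[k],np.arange(-.09,.09,.002));print([(round(x,3),n) for x,n in zip(e,h) if n])
k=(abs(z-.06)<.0025)&(abs(b)<.05);h,e=np.histogram(a[k],np.arange(-.05,.05,.002));print([(round(x,3),n) for x,n in zip(e,h) if n])
"
```

```text
149 145 [ 0.51281812 -0.20993772  0.11251628] [ 0.49820126 -0.22819365  0.10012988] [ 0.53631369 -0.20172604  0.12464407]
cup [ 0.51928309 -0.22263415] 0.01888491952639086
[(np.float64(-0.07), np.int64(5)), (np.float64(-0.068), np.int64(6)), (np.float64(-0.066), np.int64(7)), (np.float64(-0.064), np.int64(15)), (np.float64(-0.062), np.int64(6)), (np.float64(-0.06), np.int64(1)), (np.float64(0.0), np.int64(2)), (np.float64(0.002), np.int64(8)), (np.float64(0.004), np.int64(11)), (np.float64(0.006), np.int64(18)), (np.float64(0.008), np.int64(4)), (np.float64(0.01), np.int64(1)), (np.float64(0.07), np.int64(1)), (np.float64(0.072), np.int64(3)), (np.float64(0.074), np.int64(8)), (np.float64(0.076), np.int64(9)), (np.float64(0.078), np.int64(2)), (np.float64(0.08), np.int64(1))]
[(np.float64(-0.04), np.int64(4)), (np.float64(-0.038), np.int64(23)), (np.float64(-0.036), np.int64(11)), (np.float64(-0.034), np.int64(14)), (np.float64(-0.032), np.int64(1)), (np.float64(-0.03), np.int64(2)), (np.float64(-0.028), np.int64(1)), (np.float64(-0.026), np.int64(2)), (np.float64(-0.024), np.int64(2
[... 260 characters left out ...]
0.006), np.int64(1)), (np.float64(-0.004), np.int64(1)), (np.float64(-0.002), np.int64(2)), (np.float64(0.0), np.int64(2)), (np.float64(0.004), np.int64(2)), (np.float64(0.006), np.int64(3)), (np.float64(0.008), np.int64(1)), (np.float64(0.01), np.int64(1)), (np.float64(0.012), np.int64(1)), (np.float64(0.014), np.int64(1)), (np.float64(0.016), np.int64(2)), (np.float64(0.02), np.int64(3)), (np.float64(0.022), np.int64(1)), (np.float64(0.024), np.int64(2)), (np.float64(0.026), np.int64(2)), (np.float64(0.028), np.int64(1)), (np.float64(0.03), np.int64(1)), (np.float64(0.032), np.int64(19)), (np.float64(0.034), np.int64(10)), (np.float64(0.036), np.int64(9)), (np.float64(0.038), np.int64(1))]
```

```bash
python3 -m inch '-1 0.002 0 0.008 0 0 0;-1 0 0 0.012 0 0 0;-1 0 0 0.013 0 0 0;-1 0 0 0.01 0 0 0;-1 0 0 0.006 0 0 0;-1 0 0 0.004 0 0 0;-1 0 0 0.003 0 0 0;-1 0 0 0.002 0 0 0;-1 0 0 0 0 0 0;-1 0 0 0 0 0 0' ; python3 -m inch '-1 0 0 0.001 0 0 0;-1 0 0 0.001 0 0 0;-1 0 0 0 0 0 0;-1 0 0 0 0 0 0'
```

```text
clock: 10.73
tool_pos: [0.5182, -0.2248, 0.0815]
eef_rot: [0.694, 0.72, 0.0, 0.0]
contact_force: [0.2, 0.1, -0.6]
opening: 0.461
finger_force: 18.0
clock: 11.07
tool_pos: [0.5183, -0.2248, 0.0795]
eef_rot: [0.694, 0.72, 0.0, 0.0]
contact_force: [-0.1, -0.3, 0.2]
opening: 0.463
finger_force: 18.0
```

```bash
python3 -m inch '-1 0 0 0.0005 0 0 0;-0.1 0 0 0 0 0 0;0.1 0 0 0 0 0 0;0.3 0 0 0 0 0 0;0.6 0 0 0 0 0 0;0.6 0 0 0 0 0 0;0.6 0 0 -0.005 0 0 0;0.6 0 0 -0.01 0 0 0;0.6 0 0 -0.015 0 0 0;0.6 0 0 -0.03 0 0 0;0.7 0 0 -0.035 0 0 0;0.8 0 0 -0.035 0 0 0;1 0 0 -0.035 0 0 0;1 0 0 -0.035 0 0 0;1 0 0 -0.035 0 0 0;1 0 0 -0.03 0 0 0;1 0 0 -0.02 0 0 0;1 0 0 0 0 0 0' ;python3 -c "
from h import *
w=cloud(shot('side','s7')[1],'side')
m=(np.hypot(w[...,0]-.518,w[...,1]+.224)<.033)&(w[...,2]>.066)&(w[...,2]<.1);q=w[m];print(len(q),q.min(0),q.max(0),cv2.minEnclosingCircle(q[q[:,2]>.08][:,:2].astype(np.float32)))
m=(np.hypot(w[...,0]-.554,w[...,1]-.218)<.033)&(w[...,2]>.064)&(w[...,2]<.1);q=w[m];print(len(q),cv2.minEnclosingCircle(q[:,:2].astype(np.float32)))
go(.554,.218,.37)"
```

```text
clock: 12.57
tool_pos: [0.52, -0.2246, 0.3695]
eef_rot: [0.694, 0.72, 0.002, 0.004]
contact_force: [0.8, 0.3, -0.3]
opening: 0.998
finger_force: 0.0
232 [ 0.49752404 -0.24288973  0.06607467] [ 0.53927711 -0.20043586  0.08863688] ((0.5188095569610596, -0.22230441868305206), 0.022744379937648773)
227 ((0.5534853339195251, 0.21889905631542206), 0.02787754125893116)
pos [ 0.5188 -0.2246  0.3668] F [-0.7 -0.6 -0.3] turn [0.005 0.002 0.004] shift [ 0.441   0.0516 -0.0038] shift in goal frame [ 0.4412  0.0498 -0.0032] clock 12.6167 open 0.9960955195093826 0.0 [ 0.68  0.53 -0.59  1.57  0.31  1.13  0.06]
```

```bash
python3 -m inch '1 0.02 0.002 0 0 0 0;1 0.035 0.005 0 0 0 0;1 0.037 0.005 0 0 0 0;1 0.037 0.005 0 0 0 0;1 0.037 0.005 0 0 0 0;1 0.037 0.005 0 0 0 0;1 0.037 0.005 0 0 0 0;1 0.037 0.005 0 0 0 0;1 0.037 0.005 0 0 0 0;1 0.037 0.003 0 0 0 0;1 0.035 0.002 0.01 0 0 0;1 0.025 0 0.02 0 0 0;1 0.015 0 0.03 0 0 0;1 0.005 0 0.03 0 0 0;1 0 0 0.03 0 0 0;1 0 0 0.03 0 0 0;1 0 0 0.02 0 0 0;1 0 0 0.01 0 0 0;1 0 0 0 0 0 0;1 0 0 0 0 0 0' ;python3 -c "
from h import *
go(.5538,.217,.065)"
```

```text
clock: 14.28
tool_pos: [0.5487, 0.2077, 0.1837]
eef_rot: [0.694, 0.72, -0.0, -0.0]
contact_force: [0.3, 0.2, 1.3]
opening: 0.997
finger_force: 0.0
pos [0.5487 0.2077 0.1837] F [0.3 0.2 1.3] turn [-0.001  0.     0.004] shift [0.0091 0.0056 0.1187] shift in goal frame [0.0091 0.0054 0.1187] clock 14.2833 open 0.9973621883519455 0.0 [-0.16  0.76 -0.49  1.74  0.49  0.77 -0.86]
```

```bash
python3 -m inch '1 0.009 0.005 0.01 0 0 0;1 0 0 0.025 0 0 0;1 0 0 0.03 0 0 0;1 0 0 0.025 0 0 0;1 0 0 0.015 0 0 0;1 0 0 0.009 0 0 0;1 0 0 0.0045 0 0 0;1 0 0 0 0 0 0;1 0 0 0 0 0 0;-1 0 0 0 0 0 0;-1 0 0 0 0 0 0;-1 0 0 0 0 0 0;-1 0 0 0 0 0 0;-1 0 0 0 0 0 0;-1 0 0 0 0 0 0;-1 0 0 0 0 0 0' 20
```

```text
clock: 15.62
tool_pos: [0.5537, 0.2169, 0.0655]
eef_rot: [0.694, 0.72, 0.0, 0.0]
contact_force: [0.3, -1.0, 2.0]
opening: 0.6
finger_force: 20.0
```

```bash
python3 -m inch '-1 0 0 -0.005 0 0 0;-1 0 0 -0.01 0 0 0;-1 0 0 -0.015 0 0 0;-1 0 0 -0.025 0 0 0;-1 0 0 -0.03 0 0 0;-1 0 0 -0.035 0 0 0;-1 0 0 -0.035 0 0 0;-1 0 0 -0.035 0 0 0;-1 -0.01 0 -0.035 0 0 0;-1 -0.02 0 -0.035 0 0 0;-1 -0.02 0 -0.025 0 0 0;-1 -0.02 0 -0.015 0 0 0;-1 -0.02 0 -0.005 0 0 0;-1 -0.01 0 0 0 0 0;-1 0 0 0 0 0 0' ;python3 -c "
from h import *
go(.516,-.1545,.375)
w=cloud(shot('side','s8')[1],'side');near=np.hypot(w[...,0]-.554,w[...,1]-.218)<.06
for lo,hi in((.064,.08),(.044,.058),(.003,.014)):
  m=near&(w[...,2]>lo)&(w[...,2]<hi);print(lo,m.sum(),cv2.minEnclosingCircle(w[m][:,:2].astype(np.float32)) if m.any() else 0)"
```

```text
clock: 16.87
tool_pos: [0.5573, 0.1137, 0.3704]
eef_rot: [0.696, 0.719, -0.001, 0.001]
contact_force: [-0.2, 0.1, -2.2]
opening: 0.594
finger_force: 20.0
pos [0.5573 0.1137 0.3704] F [-0.2  0.1 -2.2] turn [-0.     0.002 -0.001] shift [-0.2667 -0.05   -0.004 ] shift in goal frame [-0.2667 -0.0502 -0.0046] clock 16.8667 open 0.594100112683967 19.972575581632555 [ 0.07  0.53 -0.6   1.55  0.32  1.16 -0.56]
0.064 0 0
0.044 349 ((0.5535572171211243, 0.21999651193618774), 0.03553074598312378)
0.003 647 ((0.5524263381958008, 0.2177051603794098), 0.059713415801525116)
```

```bash
python3 -m inch '-1 -0.02 -0.005 0 0 0 0;-1 -0.03 -0.006 0 0 0 0;-1 -0.035 -0.006 0 0 0 0;-1 -0.035 -0.006 0 0 0 0;-1 -0.035 -0.006 0 0 0 0;-1 -0.035 -0.006 0 0 0 0;-1 -0.03 -0.006 0 0 0 0;-1 -0.025 -0.006 0 0 0 0;-1 -0.014 -0.003 0 0 0 0;-1 -0.005 0 0 0 0 0;-1 0 0 0 0 0 0;-1 0 0 0 0 0 0;-1 0 0 0 0 0 0;-1 0 0 0 0 0 0' ;python3 -c "
from h import *
go(.5165,-.1545,.0825)"
```

```text
clock: 18.08
tool_pos: [0.5175, -0.1465, 0.3703]
eef_rot: [0.693, 0.721, 0.0, -0.0]
contact_force: [0.6, -0.2, -1.4]
opening: 0.598
finger_force: 20.0
pos [ 0.5175 -0.1465  0.3703] F [ 0.6 -0.2 -1.4] turn [ 0.    -0.001  0.007] shift [-0.0082 -0.0015  0.2878] shift in goal frame [-0.008  -0.0013  0.2878] clock 18.0833 open 0.5983023684270532 19.97264400590211 [ 0.57  0.48 -0.61  1.64  0.3   1.11 -0.08]
```

```bash
python3 -m inch '-1 -0.008 -0.001 0 0 0 0;-1 0 0 0.015 0 0 0;-1 0 0 0.03 0 0 0;-1 0 0 0.035 0 0 0;-1 0 0 0.035 0 0 0;-1 0 0 0.035 0 0 0;-1 0 0 0.03 0 0 0;-1 0 0 0.02 0 0 0;-1 0 0 0.015 0 0 0;-1 0 0 0.01 0 0 0;-1 0 0 0.005 0 0 0;-1 0 0 0 0 0 0;-1 0 0 0 0 0 0;-1 0 0 0 0 0 0' ;python3 -c "
from h import *
go(.516,-.1545,.0825)
p,d=shot('side','s9')
w=cloud(d,'side')
m=(np.hypot(w[...,0]-.516,w[...,1]+.153)<.035)&(w[...,2]>.108)&(w[...,2]<.125)
q=w[m]
A=np.c_[2*q[:,:2],np.ones(len(q))];s=np.linalg.lstsq(A,(q[:,:2]**2).sum(1),rcond=None)[0];print('cup',len(q),s[:2],np.sqrt(s[2]+s[0]**2+s[1]**2))"
```

```text
clock: 19.25
tool_pos: [0.5172, -0.1569, 0.1413]
eef_rot: [0.694, 0.72, 0.001, 0.001]
contact_force: [0.5, 0.2, -0.8]
opening: 0.596
finger_force: 20.0
pos [ 0.5172 -0.1569  0.1413] F [ 0.5  0.2 -0.8] turn [0.002 0.001 0.004] shift [ 0.0025 -0.0013  0.0588] shift in goal frame [ 0.0024 -0.0012  0.0588] clock 19.25 open 0.5958284088184136 19.9726001964882 [ 0.46  0.77 -0.43  1.91  0.55  0.58 -0.29]
cup 168 [ 0.51813328 -0.15384515] 0.025697962521243203
```

```bash
python3 -m inch '-1 0.003 -0.001 0.008 0 0 0;-1 0 0 0.012 0 0 0;-1 0 0 0.013 0 0 0;-1 0 0 0.01 0 0 0;-1 0 0 0.006 0 0 0;-1 0 0 0.004 0 0 0;-1 0 0 0.002 0 0 0;-1 0 0 0.001 0 0 0;-1 0 0 0 0 0 0;-1 0 0 0 0 0 0' ; python3 -m inch '-1 0 0 0.001 0 0 0;-1 0 0 0.001 0 0 0;-1 0 0 0 0 0 0;-1 0 0 0 0 0 0'
```

```text
clock: 20.13
tool_pos: [0.5156, -0.1539, 0.0846]
eef_rot: [0.694, 0.72, 0.0, 0.0]
contact_force: [-0.4, -0.3, -2.2]
opening: 0.592
finger_force: 20.0
clock: 20.47
tool_pos: [0.5153, -0.1538, 0.0823]
eef_rot: [0.694, 0.72, 0.0, 0.0]
contact_force: [-0.2, 0.0, -2.1]
opening: 0.594
finger_force: 20.0
```

```bash
python3 -m inch '-1 0 0 0.001 0 0 0;-1 0 0 0.001 0 0 0;-1 0 0 0 0 0 0;-1 0 0 0 0 0 0';  python3 -m inch '-1 0 0 0.0005 0 0 0;-1 0 0 0.0005 0 0 0;-1 0 0 0 0 0 0;-1 0 0 0 0 0 0'
```

```text
clock: 20.8
tool_pos: [0.5154, -0.1538, 0.0803]
eef_rot: [0.694, 0.72, 0.0, 0.0]
contact_force: [0.6, -0.2, -0.4]
opening: 0.588
finger_force: 20.0
clock: 21.13
tool_pos: [0.5154, -0.1538, 0.0794]
eef_rot: [0.694, 0.72, 0.0, 0.0]
contact_force: [-0.9, -1.1, 1.1]
opening: 0.59
finger_force: 20.0
```

```bash
python3 -m inch '-0.1 0 0 0 0 0 0;0.2 0 0 0 0 0 0;0.4 0 0 0 0 0 0;0.6 0 0 0 0 0 0;0.6 0 0 0 0 0 0;0.6 0 0 -0.005 0 0 0;0.6 0 0 -0.01 0 0 0;0.6 0 0 -0.015 0 0 0;0.6 0 0 -0.03 0 0 0;0.6 0 0 -0.035 0 0 0;0.5 0 0 -0.035 0 0 0;0 0 0 -0.035 0 0 0;-1 0 0 -0.035 0 0 0;-1 0 0 -0.035 0 0 0;-1 0 0 -0.03 0 0 0;-1 0 0 -0.025 0 0 0;-1 0.02 0 0 0 0 0;-1 0.02 0 0 0 0 0;-1 0.02 0 0 0 0 0;-1 0.02 0 0 0 0 0' 20;python3 -c "
from h import *
p,d=shot('side','s10');cv2.imwrite('pics/c10.png',cv2.resize(p[100:300,300:510,::-1],(630,600)))
go(.51,.0,.25)"
```

```text
clock: 22.8
tool_pos: [0.5117, -0.0729, 0.3703]
eef_rot: [0.694, 0.72, 0.0, 0.0]
contact_force: [-1.1, 0.5, -0.2]
opening: 0.093
finger_force: 0.0
pos [ 0.5116 -0.0675  0.3707] F [0.3 3.3 0.5] turn [ 0.001 -0.003  0.011] shift [0.0671 0.0012 0.1209] shift in goal frame [0.0675 0.0007 0.1207] clock 22.85 open 0.04578225111894359 0.0 [ 0.45  0.45 -0.63  1.7   0.29  1.08 -0.23]
```

View pics/c10.png

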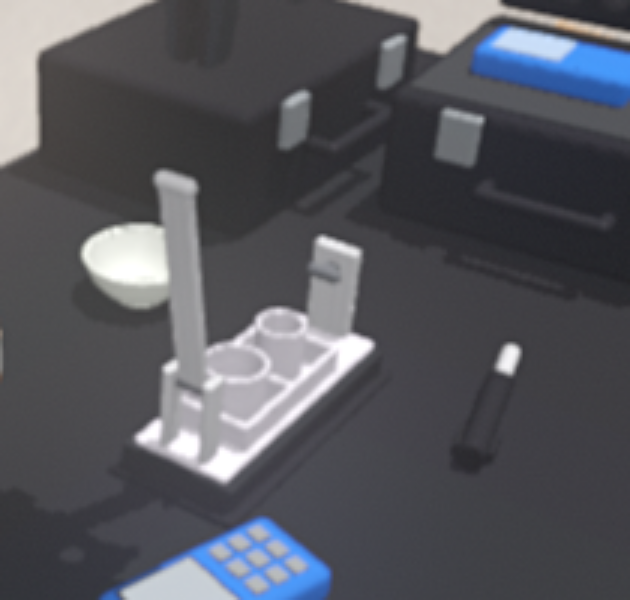

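Both cups stand in their wells: small at (281,325), large at (237,365). The bar is still open, with its tip at (176,182). Next I go behind the bar (+y side) with the fingers closed.

```bash
python3 -m inch '-1 0.015 0.001 0 0 0 0.005;-1 0.015 0.001 0 0 0 0;-1 0.01 0.001 0.005 0 0 0;-1 0.005 0 0.015 0 0 0;-1 0 0 0.025 0 0 0;-1 0 0 0.025 0 0 0;-1 0 0 0.015 0 0 0;-1 0 0 0.01 0 0 0;-1 0 0 0.005 0 0 0;-1 0 0 0 0 0 0;-1 0 0 0 0 0 0;-1 0 0 0 0 0 0';python3 -c "
from h import *
go(.5125,.0,.266)"
```

```text
clock: 23.85
tool_pos: [0.5145, -0.0286, 0.2702]
eef_rot: [0.696, 0.718, 0.001, 0.001]
contact_force: [0.5, -0.4, 0.5]
opening: 0.006
finger_force: 0.0
pos [ 0.5145 -0.0286  0.2702] F [ 0.5 -0.4  0.5] turn [ 0.002  0.    -0.001] shift [ 0.0287 -0.0011  0.0042] shift in goal frame [ 0.0287 -0.001   0.0042] clock 23.85 open 0.005936076850380629 0.0 [ 0.33  0.56 -0.57  1.86  0.4   0.84 -0.42]
```

```bash
python3 -m inch '-1 -0.01 0 0 0 0 0;-1 -0.01 0 0 0 0 0;-1 -0.011 0 0 0 0 0;-1 -0.011 0 0 0 0 0;-1 -0.011 0 0 0 0 0;-1 -0.011 0 0.001 0 0 0;-1 -0.011 0 0.001 0 0 0;-1 -0.011 0 0.001 0 0 0;-1 -0.01 0 0.002 0 0 0;-1 -0.011 0 0.004 0 0 0;-1 -0.011 0 0.004 0 0 0;-1 -0.011 0 0.005 0 0 0;-1 -0.011 0 0.005 0 0 0;-1 -0.009 0 0.007 0 0 0;-1 -0.009 0 0.008 0 0 0;-1 -0.009 0 0.008 0 0 0;-1 -0.009 0 0.008 0 0 0;-1 0 0 0 0 0 0' ;python3 -c "
from h import *
go(.5165,-.2053,.2151)
p,d=shot('side','s11');cv2.imwrite('pics/c11.png',cv2.resize(p[100:300,300:510,::-1],(630,600)))"
```

```text
clock: 25.35
tool_pos: [0.5183, -0.2072, 0.2132]
eef_rot: [0.697, 0.717, -0.001, -0.001]
contact_force: [0.2, -0.1, -1.2]
opening: 0.008
finger_force: 0.0
pos [ 0.5183 -0.2072  0.2132] F [ 0.2 -0.1 -1.2] turn [-0.003  0.001 -0.004] shift [ 0.002  -0.0017 -0.0019] shift in goal frame [ 0.002  -0.0017 -0.0019] clock 25.35 open 0.007825357813750046 0.0 [ 0.61  0.69 -0.53  1.8   0.48  0.79 -0.14]
```

View pics/c11.png

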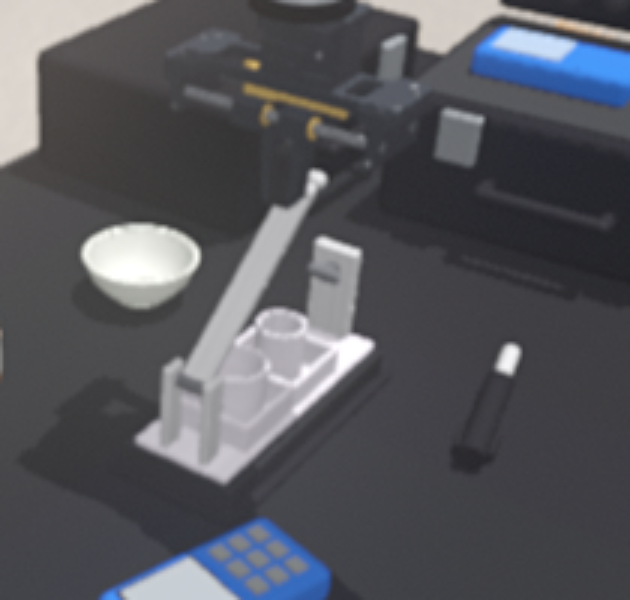

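The bar is following the fingertips at about 45°, its tip at (316,180), and the cups are undisturbed.

```bash
python3 -m inch '-1 -0.006 -0.001 0.009 0 0 0;-1 -0.006 0 0.009 0 0 0;-1 -0.006 0 0.01 0 0 0;-1 -0.005 0 0.01 0 0 0;-1 -0.004 0 0.01 0 0 0;-1 -0.003 0 0.01 0 0 0;-1 -0.003 0 0.01 0 0 0;-1 -0.001 0 0.006 0 0 0;-1 -0.001 0 0.004 0 0 0;-1 0 0 0.003 0 0 0;-1 0 0 0 0 0 0;-1 0 0 0 0 0 0;-1 0 0 0 0 0 0' ;python3 -c "
from h import *
go(.518,-.2438,.126)"
```

```text
clock: 26.48
tool_pos: [0.5198, -0.2392, 0.1345]
eef_rot: [0.696, 0.719, 0.0, 0.0]
contact_force: [-0.2, -0.6, 0.7]
opening: 0.002
finger_force: 0.0
pos [ 0.5198 -0.2392  0.1345] F [-0.2 -0.6  0.7] turn [ 0.    -0.    -0.001] shift [-0.0045 -0.0019  0.0085] shift in goal frame [-0.0045 -0.0019  0.0085] clock 26.4833 open 0.0016533494256956449 0.0 [ 0.62  0.81 -0.46  1.82  0.57  0.65 -0.15]
```

```bash
python3 -m inch '-1 -0.007 -0.001 -0.002 0 0 0;-1 -0.007 -0.001 0 0 0 0;-1 0 0 0.004 0 0 0;-1 0 0 0.003 0 0 0;-1 0 0 0.003 0 0 0;-1 0 0 0 0 0 0;-1 0 0 0 0 0 0';python3 -m inch '-1 0 0 0.002 0 0 0;-1 0 0 0.002 0 0 0;-1 0 0 0 0 0 0';python3 -m inch '-1 0 0 0.002 0 0 0;-1 0 0 0.002 0 0 0;-1 0 0 0 0 0 0'
```

```text
clock: 27.07
tool_pos: [0.5178, -0.2534, 0.1259]
eef_rot: [0.696, 0.718, -0.0, -0.0]
contact_force: [-0.1, -0.8, 0.8]
opening: 0.004
finger_force: 0.2
clock: 27.32
tool_pos: [0.518, -0.2535, 0.1222]
eef_rot: [0.696, 0.718, -0.0, -0.0]
contact_force: [-1.6, 0.5, 4.3]
opening: 0.001
finger_force: 1.9
clock: 27.57
tool_pos: [0.518, -0.2535, 0.1187]
eef_rot: [0.696, 0.718, -0.0, 0.0]
contact_force: [-2.0, 0.2, 8.3]
opening: 0.003
finger_force: 4.3
```

```bash
python3 -m inch '-1 0 0 0.002 0 0 0;-1 0 0 0.002 0 0 0;-1 0 0 0 0 0 0';python3 -m inch '-1 0 0 0.002 0 0 0;-1 0 0 0.001 0 0 0;-1 0 0 0 0 0 0';python3 -m inch '-1 0 0 0.0015 0 0 0;-1 0 0 0.0015 0 0 0;-1 0 0 0 0 0 0'
```

```text
clock: 27.82
tool_pos: [0.5181, -0.2535, 0.1153]
eef_rot: [0.696, 0.718, -0.0, 0.0]
contact_force: [-3.5, 1.7, 13.7]
opening: 0.004
finger_force: 6.7
clock: 28.07
tool_pos: [0.5181, -0.2535, 0.1129]
eef_rot: [0.696, 0.718, -0.0, 0.0]
contact_force: [-4.3, 0.8, 17.0]
opening: 0.006
finger_force: 8.5
clock: 28.32
tool_pos: [0.5181, -0.2535, 0.1103]
eef_rot: [0.696, 0.718, -0.0, 0.001]
contact_force: [-4.9, 1.4, 21.0]
opening: 0.003
finger_force: 10.2
```

```bash
python3 -m inch '-1 0 0 0.001 0 0 0;-1 0 0 0.001 0 0 0;-1 0 0 0 0 0 0'
```

```text
clock: 28.57
tool_pos: [0.5182, -0.2542, 0.1073]
eef_rot: [0.696, 0.718, -0.0, 0.001]
contact_force: [-0.9, -1.2, 5.5]
opening: 0.001
finger_force: 2.9
```

The force dropped from 21 to 5.5 N, so it clicked. I'll retract now.

```bash
python3 -m inch '-1 0 0 -0.005 0 0 0;-1 0 0 -0.01 0 0 0;-1 0 0 -0.02 0 0 0;-1 0 0 -0.03 0 0 0;-1 0 0 -0.035 0 0 0;-1 0 0 -0.035 0 0 0;-1 0 0 -0.03 0 0 0;-1 0 0 -0.02 0 0 0;-1 0 0 -0.01 0 0 0;-1 0 0 0 0 0 0;-1 0 0 0 0 0 0;-1 0 0 0 0 0 0';python3 -c "
from h import *
p,d=shot('side','s12');cv2.imwrite('pics/c12.png',cv2.resize(p[100:300,300:510,::-1],(630,600)))
w=cloud(d,'side');q=w[...,:2]-[.517,-.19];th=np.radians(1.9);a=q@[np.cos(th),np.sin(th)];b=q@[-np.sin(th),np.cos(th)]
for c in np.arange(-.085,.08,.02):
  m=(abs(b-c)<.008)&(abs(a)<.009)&(w[...,2]>.06);print(round(c,3),m.sum(),np.median(w[m][:,2]).round(4))
"
```

```text
clock: 29.57
tool_pos: [0.517, -0.2536, 0.2996]
eef_rot: [0.696, 0.718, -0.001, -0.001]
contact_force: [0.5, 0.4, -1.1]
opening: 0.006
finger_force: 0.0
-0.085 38 0.1037
-0.065 72 0.3251
-0.045 297 0.3909
-0.025 549 0.4919
-0.005 38 0.1009
0.015 63 0.0788
0.035 30 0.1021
0.055 36 0.1017
0.075 28 0.1021
```

View pics/c12.png

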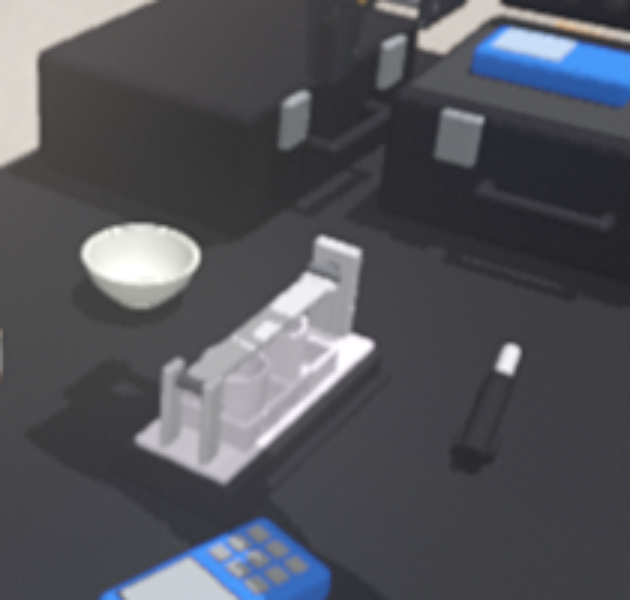

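The bar lies level, with its top at about 102 mm from hinge to catch and its tip under the roller at (325,272). Both cups stand in their wells.

```bash
python3 -c "
from plant import r
print(r.finish_job())"
```

```text
the job is handed in; nothing more can be done
None
```

The job is done and handed in at about 30 s: the small cup stands in the catch-side well and the large one in the hinge-side well, and the keeper clicked shut at about 21 N and lies level; the holder did not move, and I touched nothing else on the bench.

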